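Line up three lens mounts on the beam line

ROBOT

A 7-joint arm with a two-finger parallel gripper is mounted at the origin on the work surface. World frame = base frame: x ahead of the robot, y to its left, z up, the work surface at z = 0. Lengths are in m, angles in rad, forces in N, time in s.
With the tool pointing down it reaches from about 0.4 to 0.875 m from the base axis. Payload 19.3 kg.
Tool frame: the origin (TCP) lies at the very end of the fingers, on their centre line; the grasp point (between the pads) lies bot.grasp_offset behind it (bot.grasp_offset is the distance from the TCP to the grasp point, in m); z points along the fingers, y is the direction in which the jaws open and shut (so a half turn about z gives the same grasp; the last joint's range is limited). The gripper opens to 85 mm and grips with 20 to 120 N. Pads are 22 mm wide; open, the fingers measure 114 mm over their backs; the gripper's body (76 mm by 85 mm) begins 54 mm behind the grasp point. The pads swing forward as they close: fully open they stand 13 mm farther back than shut.
Start: joints at [-1.265, 0.521, -0.036, 1.599, 0.021, 1.021, -0.113], TCP at [0.229, 0.581, 0.231] pointing down, gripper open.
Joint ranges: [-2.91, 2.91], [-0.3, 2.13], [-1.5, 1.42], [0.17, 2.43], [-1.26, 4.41], [0.16, 1.93], [-2.52, 2.52]. Speed limits (rad/s): [1.89, 1.89, 2.39, 2.39, 3.01, 3.01, 3.01].

INTERFACE

Orientations are given as [roll, pitch, yaw] about the fixed x, y, z axes, in that order (R = Rz(yaw) Ry(pitch) Rx(roll)).
In Python, from workcell import bot gives the robot as it stands. The module is installed in compiled form; this text tells all that it offers.
- The arm moves only by the shell command python3 -m handwheel 'ROWS' [OPENING] [FORCE]. ROWS is JSON, a list of rows, each a list of 6 numbers: the shift along the tool's x, y, z as a fraction of full scale, then the turn, a rotation vector about the tool's x, y, z as a fraction of full scale. In form: [[x, y, z, rx, ry, rz], ...]. A call has 1 to 8 rows; each row shifts and turns the commanded pose from where the row before left it, along the tool's axes as they then stand; what a row does not reach is not made up. Full scale, the value 1, is 0.025 m for a shift and 360 degrees for a turn. A row lasts 1/8 s, in which the tool goes at most 62.5 mm and 10.7 degrees, less where a joint would pass 70% of its speed; a pose out of reach is approached as far as the arm can. A call with a number of a shift or a turn outside -1 to 1 is refused whole. A call with a gripper value outside its range is refused whole. OPENING is the closure, from -1 (fully open) to 1 (shut), set as the call begins (- or left out, the last holds). The fingers move at their own pace and stop on an object; FORCE is the grip in N (left out, the last holds). Time passes only in rows, so rows that do not move let the fingers close. It gives the time, the measured TCP pose, the force and the opening at its end, in the units of the state.
- bot.observe(): the state, without advancing time (a new reading comes with each control period).
- bot.grab_frame(name): name is "scene" or "top" or "wrist"; returns a dict with "pixels" (384x512x3 uint8, blue, green, red), "vertical_fov" (degrees; the focal length in pixels is half the picture's height over the tangent of half this angle, whatever the lens; pixels are square), "cx", "cy" (the principal point, pixels), "R" (3x3) and "t" (3): a world point X has camera coordinates R X + t. Camera axes: x right, y down, z forward; pixel columns grow to the right and rows downward; lengths in m; the calibration is good to about 2 mm. A picture is of the moment at which its call begins. There is no depth.
- bot.job_done(): hands the job in, once; it reports no verdict.
Trained networks look in a picture, given as the dict that the camera call returned (one of the last four; its "shot" number tells which), for a name from the list of things; names that differ only in an ending like _2 or _b are one class to them, and where a whole thing is asked for, a point or a joint stands for the part that bears it (a point fixed in the world has none). Each returns a list of dicts, best first, with "score" (0 to 1); they miss things now and then, are a little off and sometimes report something else, mostly with a low value. They report only what shows in the picture. A call takes as long as a camera call. They do not tell look-alikes from the thing itself.
- bot.trace(picture, thing): "region" (384x512 bool, what is visible of it) and "point" ([column, row] in pixels, amid what is visible of it).
The state is a dict: "clock": time; "qpos": joint angles; "qd": joint speeds; "joint_efforts": joint torques, N m; "position": TCP position; "tool_rot": TCP orientation; "force": force on the tool from outside, world axes, zero at the start; "moment": the same for the moment, N m; "grip_width": finger opening in m.
Only numpy, scipy, OpenCV 4.12 (cv2) and the standard library are available. Lean on these libraries where they do the work, as an engineer would, in place of code of your own. Each camera call takes 0.05 s, during which the arm holds its last target.

TASK

Slide the three lens mounts over the table, without lifting them, into one even, straight row between the laser and the detector: one mount in each of the three black-lined squares painted on the table, standing upright with its foot centred in the square and squared up with it, so that all lenses look along the painted beam line. The bare round post on a similar foot is not part of the row.

Things in the scene. Friction and masses are not known exactly. Their poses are not given: they have to be found in the camera images.
- mount_a: loose lens mount, 0.13-0.25 kg, one of three identical, interchangeable: square dark steel foot 50 x 50 x 10 mm; centred on it an upright flat-sided black plate 16 mm thick (along x), 44 mm wide (along y), from z = 10 to 70 mm, a round glass lens (38 mm ring, 2.5 mm proud) in both broad faces. Origin: centre of the foot's underside; z up; x = lens axis (both ways alike)
- mount_b: second lens mount, exactly like mount_a. Each can be gripped from above across its 44 mm width, fingertips above the foot, and slid on the table. They start 55 to 95 mm to either side of the beam line, turned up to 25 degrees from it, in three of four corner places round the row
- mount_c: third lens mount, exactly like mount_a. The fourth corner place (about 100 mm along and 75 mm across from the middle square) is taken by a look-alike that is not to be used and not listed: the same foot with only a round post (22 mm thick, top at 60 mm), loose
- beamline: fixed beam line; place and yaw vary. Origin: on the table, centre of the middle square; x along the beam from laser to detector, y across, z up. Three flat painted squares (thin black outlines, 56 mm wide, sides along x and y) centred at x = -90, 0, 90 mm, y = 0. Laser head: x -295 to -165, 70 mm wide, 65 mm high. Black detector: x 180 to 230, 60 wide, 62 high
Not all that is in view belongs to the job. Leave any blue look-alike of the mount_b alone.

How it is judged:
By the outcome, as a careful person would: the job done as asked, in the order asked, and still so for the second after the job is handed in, with the robot touching nothing.
It also fails if it takes over 50 s, if anything falls off the work surface, if the arm or the gripper's body presses on something with over 40 N, if the wrist force passes 120 N, or if a joint passes its speed limit or range.

## Working session

There is one attempt and no reset: what is moved stays moved. The work goes in short steps, Python scripts to look and compute and a shell command to move; the robot and the scene stay as the last step left them, time stands still between calls to the robot, and variables do not carry over. Pictures are saved under pics/ and viewed, and the job is handed in when it is done.

```bash
ls; mkdir -p pics; cat > h.py <<'E'
import numpy as np, cv2
from workcell import bot
def snap(n,f):
    p=bot.grab_frame(n); cv2.imwrite('pics/'+f,p['pixels']); return p
def foc(p): return p['pixels'].shape[0]/2/np.tan(np.radians(p['vertical_fov'])/2)
def ray(p,uv,z):
    R=np.array(p['R']);t=np.array(p['t']);f=foc(p)
    d=R.T@np.array([(uv[0]-p['cx'])/f,(uv[1]-p['cy'])/f,1.]);c=-R.T@t
    return c+d*(z-c[2])/d[2]
def proj(p,X):
    c=np.array(p['R'])@np.array(X)+np.array(p['t']);f=foc(p)
    return np.array([p['cx']+f*c[0]/c[2],p['cy']+f*c[1]/c[2]])
E
python3 - <<'E'
from h import *
s=bot.observe()
print(s['clock'],s['position'],s['tool_rot'],s['grip_width'],bot.grasp_offset)
for n in ['top','scene']:
    p=snap(n,n+'0.png'); print(n,p['vertical_fov'],-np.array(p['R']).T@np.array(p['t']),[k for k in p])
    for th in ['mount_a','beamline']:
        for r in bot.trace(p,th): print(th,r['score'],r['point'],r['region'].sum(),ray(p,r['point'],0))
E
```

```text
pics
0.0 [0.22929834 0.58108545 0.23076145] [-3.14054517e+00  8.17226323e-05  2.76579509e+00] 0.08552832294775974 0.0187
top 48.02458030319772 [ 0.54643077 -0.00679222  0.67485267] ['pixels', 'vertical_fov', 'cx', 'cy', 'R', 't', 'shot']
mount_a 0.96 [301.1, 157.1] 1112 [ 0.66610594 -0.06567015  0.        ]
mount_a 0.76 [175.4, 175.9] 1213 [0.63778229 0.1335377  0.        ]
mount_a 0.75 [167.2, 260.1] 1083 [0.50604551 0.14467899 0.        ]
mount_a 0.68 [236.6, 131.1] 1147 [0.70906919 0.03649009 0.        ]
beamline 0.8 [359.9, 206.6] 6326 [ 0.58690684 -0.15620575  0.        ]
scene 51.95387607610817 [1.00406101 0.06746306 0.53974076] ['pixels', 'vertical_fov', 'cx', 'cy', 'R', 't', 'shot']
mount_a 0.88 [253.8, 266.0] 1277 [0.69148921 0.03356276 0.        ]
mount_a 0.73 [325.8, 178.0] 942 [0.48748743 0.14321368 0.        ]
mount_a 0.68 [318.1, 237.8] 1168 [0.62467254 0.13185846 0.        ]
mount_a 0.67 [193.0, 241.6] 1108 [ 0.65984514 -0.07064001  0.        ]
beamline 0.78 [149.3, 200.0] 6076 [ 0.58391169 -0.16755294  0.        ]
```

View pics/top0.png

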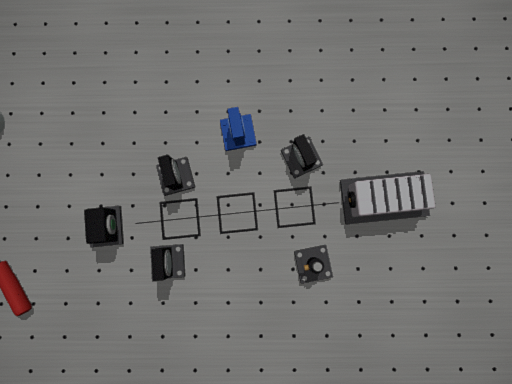

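View pics/scene0.png

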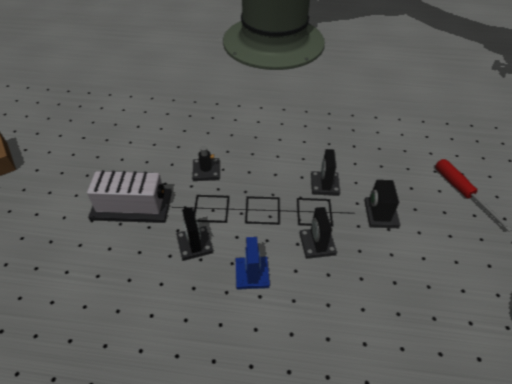

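Top picture: the lens mounts are at px (301,157), (175,172) and (167,261), each a black plate with a glass lens on a dark square foot. The blue look-alike is at (237,131) and the bare post at (314,264), and I leave both alone. The squares are at about (180,219), (238,213) and (295,207), the laser is on the right and the detector at (103,225).

```bash
cat >> h.py <<'E'
from scipy.optimize import minimize, least_squares
from scipy.spatial.transform import Rotation as Ro
def rot(a): return np.array([[np.cos(a),-np.sin(a)],[np.sin(a),np.cos(a)]])
def sil(p,pose,up=4):
    "rendered silhouette of mount, upsampled grid"
    x,y,a=pose; M=np.zeros((384,512),np.uint8)
    def hull(hx,hy,z0,z1):
        P=[];
        for sx in(-1,1):
            for sy in(-1,1):
                q=rot(a)@[sx*hx,sy*hy]+[x,y]
                for z in(z0,z1): P.append(proj(p,[*q,z]))
        h=cv2.convexHull(np.array(P,np.float32)*256).round().astype(np.int32)
        cv2.fillConvexPoly(M,h,255,cv2.LINE_AA,8)
    hull(.025,.025,0,.01);hull(.008,.022,.01,.07)
    # lens rings
    for s in(-1,1):
        P=[]
        for th in np.linspace(0,6.28,24):
            q=rot(a)@[s*.0105,.019*np.cos(th)]+[x,y];P.append(proj(p,[*q,.042+.019*np.sin(th)]))
        cv2.fillConvexPoly(M,cv2.convexHull(np.array(P,np.float32)*256).round().astype(np.int32),255,cv2.LINE_AA,8)
    return M/255.
def beamfit(p,x0=None):
    g=cv2.cvtColor(p['pixels'],cv2.COLOR_BGR2GRAY).astype(np.float32)
    bh=cv2.morphologyEx(g,cv2.MORPH_BLACKHAT,np.ones((7,7)))
    bh=cv2.GaussianBlur(bh,(0,0),.8)
    L=[]
    u=np.linspace(-.026,.026,40)
    for cx in(-.09,0,.09):
        for s in(-.0275,.0275):
            L+= [(cx+s,v) for v in u]+[(cx+v,s) for v in u]
    L+= [(v,0) for v in np.linspace(-.12,.12,80)]
    L=np.array(L)
    def sc(q,sig):
        b=sig
        W=(rot(q[2])@L.T).T+q[:2]
        uv=np.array([proj(p,[*w,0]) for w in W],np.float32)
        return -cv2.remap(b,uv[None,:,0],uv[None,:,1],cv2.INTER_LINEAR).mean()
    q=np.array(x0)
    for s in(3,1.5,.01):
        b=cv2.GaussianBlur(bh,(0,0),s) if s>.1 else bh
        q=minimize(sc,q,args=(b,),method='Nelder-Mead',options=dict(initial_simplex=[q,q+[.004,0,0],q+[0,.004,0],q+[0,0,.05]],xatol=1e-5,fatol=1e-5)).x
    return q,sc(q,bh)
def mfit(p,region,x0):
    r=cv2.GaussianBlur(region.astype(np.float32),(0,0),.7)
    best=None
    for a0 in x0[2]+np.radians([-24,-12,0,12,24]):
        q=np.array([x0[0],x0[1],a0])
        f=lambda q:np.abs(cv2.GaussianBlur(sil(p,q).astype(np.float32),(0,0),.7)-r).sum()
        m=minimize(f,q,method='Nelder-Mead',options=dict(initial_simplex=[q,q+[.006,0,0],q+[0,.006,0],q+[0,0,.15]],xatol=1e-5,fatol=1e-3))
        if best is None or m.fun<best.fun: best=m
    return best.x,best.fun
def tobeam(bq,m):
    d=rot(-bq[2])@(np.array(m[:2])-bq[:2]); a=(m[2]-bq[2]+np.pi/2)%np.pi-np.pi/2
    return np.array([d[0]*1e3,d[1]*1e3,np.degrees(a)])
E
python3 - <<'E'
from h import *
for n,c0,pts in [('top',(238,213),[(301,157),(175,172),(167,261)]),('scene',(263,210),[(193,241),(318,238),(326,178)])]:
    p=bot.grab_frame(n)
    b0=ray(p,c0,0); bq,s=beamfit(p,[b0[0],b0[1],np.radians(96)]); print(n,bq,np.degrees(bq[2]),s)
    im=cv2.resize(p['pixels'],None,fx=3,fy=3,interpolation=cv2.INTER_CUBIC)
    T=bot.trace(p,'mount_a')
    for pt in pts:
        r=min(T,key=lambda r:np.hypot(*(np.array(r['point'])-pt)))
        w=ray(p,r['point'],.025)
        m,e=mfit(p,r['region'],[w[0],w[1],bq[2]])
        print(m.round(4),np.degrees(m[2]).round(1),'err',round(e),r['region'].sum(),'beam',tobeam(bq,m).round(1))
        for z,h in((.01,(.025,.025)),(.07,(.008,.022))):
            P=[proj(p,[*(rot(m[2])@[sx*h[0],sy*h[1]]+m[:2]),z])*3+1 for sx,sy in((-1,-1),(-1,1),(1,1),(1,-1))]
            cv2.polylines(im,[np.array(P).astype(int)],True,(0,255,0) if z<.05 else (0,0,255),1)
    for cx in(-.09,0,.09):
        P=[proj(p,[*(rot(bq[2])@[cx+sx*.0275,sy*.0275]+bq[:2]),0])*3+1 for sx,sy in((-1,-1),(-1,1),(1,1),(1,-1))]
        cv2.polylines(im,[np.array(P).astype(int)],True,(255,255,0),1)
    x,y=(np.array(c0)*3).astype(int); cv2.imwrite(f'pics/{n}_fit.png',im[max(0,y-250):y+250,max(0,x-350):x+350])
E
```

```text
top [0.57884426 0.03644785 1.66626422] 95.46990762497256 -69.81015
[ 0.6656 -0.066   2.1217] 121.6 err 163 1033 beam [-110.3  -76.6   26.1]
[0.6373 0.1331 1.7704] 101.4 err 187 1075 beam [ 90.6 -67.4   6. ]
[0.5049 0.143  1.6977] 97.3 err 132 1097 beam [113.1  63.4   1.8]
scene [0.57842697 0.03410939 1.66623968] 95.46850159527783 -38.76824
[ 0.6638 -0.0673  1.9771] 113.3 err 140 1164 beam [-109.1  -75.4   17.8]
[0.6373 0.1312 1.7758] 101.7 err 144 1246 beam [ 91.1 -67.8   6.3]
[0.5037 0.1411 1.5807] 90.6 err 111 954 beam [113.7  64.2  -4.9]
```

View pics/top_fit.png

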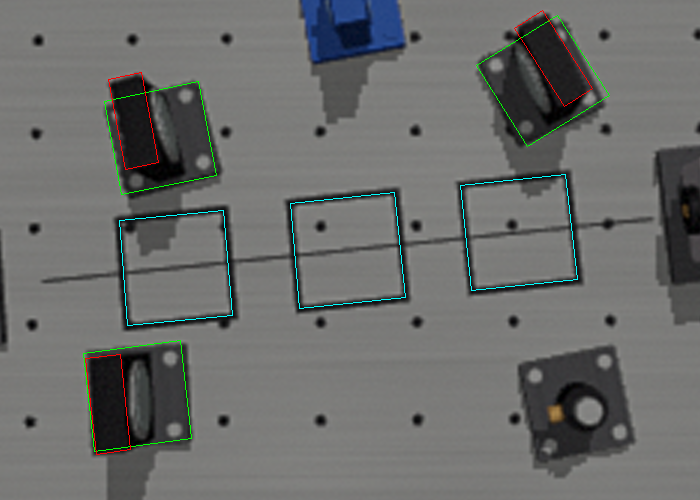

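View pics/scene_fit.png

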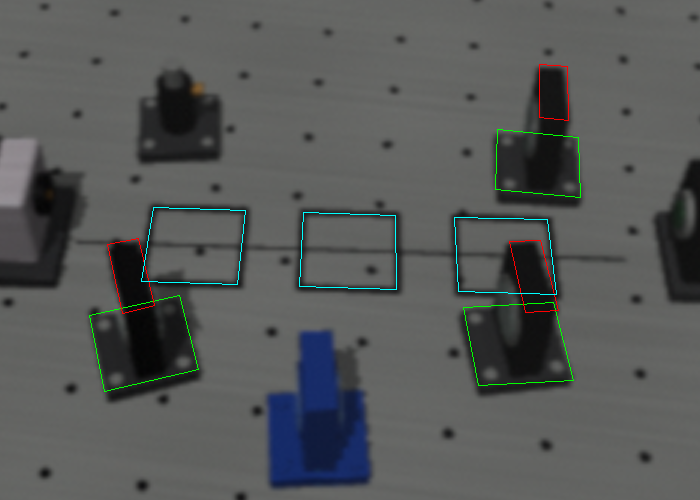

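```bash
cat >> h.py <<'E'
def efit(p,x0,scales=(2.0,1.2,.8)):
    "maximise outward brightness gradient along projected foot-top outline + plate-top outline"
    g=cv2.cvtColor(p['pixels'],cv2.COLOR_BGR2GRAY).astype(np.float32)
    g=np.minimum(g,115)
    q=np.array(x0,float)
    u=np.linspace(-1,1,25)*.92
    def pts(q):
        R=rot(q[2]);A=[];
        for (hx,hy,z,w) in((.025,.025,0.01,1),(.025,.025,0.,.5),(.008,.022,.07,.6)):
            for sx,sy,nx,ny in((1,None,1,0),(-1,None,-1,0),(None,1,0,1),(None,-1,0,-1)):
                for v in u:
                    l=np.array([hx*(sx if sx else v),hy*(sy if sy else v)])
                    A.append((*(R@l+q[:2]),z,*(R@[nx,ny]),w))
        return np.array(A)
    for s in scales:
        b=cv2.GaussianBlur(g,(0,0),s)
        gx=cv2.Sobel(b,cv2.CV_32F,1,0)/8;gy=cv2.Sobel(b,cv2.CV_32F,0,1)/8
        Rm=np.array(p['R']);t=np.array(p['t']);f=foc(p)
        def sc(q):
            A=pts(q)
            def pj(X):
                c=X@Rm.T+t; return np.stack([p['cx']+f*c[:,0]/c[:,2],p['cy']+f*c[:,1]/c[:,2]],1)
            a=pj(A[:,:3]);X=A[:,:3].copy();X[:,:2]+=A[:,3:5]*.002
            n=pj(X)-a;n/=np.linalg.norm(n,axis=1,keepdims=True)
            a32=a.astype(np.float32)
            G=cv2.remap(gx,a32[None,:,0],a32[None,:,1],1)[0]*n[:,0]+cv2.remap(gy,a32[None,:,0],a32[None,:,1],1)[0]*n[:,1]
            return -(np.maximum(G,0)*A[:,5]).mean()
        best=None
        for da in((-.15,0,.15) if s==scales[0] else (0,)):
            q0=q+[0,0,da]
            m=minimize(sc,q0,method='Nelder-Mead',options=dict(initial_simplex=[q0,q0+[.003,0,0],q0+[0,.003,0],q0+[0,0,.08]],xatol=1e-5,fatol=1e-5))
            if best is None or m.fun<best.fun: best=m
        q=best.x
    return q,best.fun
def draw(p,im,ms,bq,k):
    for m in ms:
        for z,h in((.01,(.025,.025)),(.07,(.008,.022))):
            P=[proj(p,[*(rot(m[2])@[sx*h[0],sy*h[1]]+m[:2]),z])*k+k/2 for sx,sy in((-1,-1),(-1,1),(1,1),(1,-1))]
            cv2.polylines(im,[np.array(P).round().astype(int)],True,(0,255,0) if z<.05 else (0,0,255),1)
    if bq is not None:
      for cx in(-.09,0,.09):
        P=[proj(p,[*(rot(bq[2])@[cx+sx*.0275,sy*.0275]+bq[:2]),0])*k+k/2 for sx,sy in((-1,-1),(-1,1),(1,1),(1,-1))]
        cv2.polylines(im,[np.array(P).round().astype(int)],True,(255,255,0),1)
E
python3 - <<'E'
from h import *
B={'top':[0.57884,0.03645,1.66626],'scene':[0.57843,0.03411,1.66624]}
for n,c0,k in [('top',(238,213),3),('scene',(263,210),3)]:
    p=bot.grab_frame(n);bq=np.array(B[n]);ms=[]
    for m0 in([.665,-.0665,np.radians(116)],[.6373,.132,np.radians(104)],[.5043,.142,np.radians(94)]):
        m,e=efit(p,m0);ms.append(m);print(n,m.round(4),np.degrees(m[2]).round(1),round(float(e),2),'beam',tobeam(bq,m).round(1))
    im=cv2.resize(p['pixels'],None,fx=k,fy=k,interpolation=cv2.INTER_CUBIC);draw(p,im,ms,bq,k)
    x,y=np.array(c0)*k; cv2.imwrite(f'pics/{n}_fit2.png',im[y-250:y+250,x-350:x+350])
E
```

```text
top [ 0.6641 -0.0648  1.995 ] 114.3 -9.54 beam [-108.9  -75.2   18.8]
top [0.6364 0.1318 1.8295] 104.8 -10.73 beam [ 89.5 -66.4   9.4]
top [0.5041 0.1424 1.6565] 94.9 -13.67 beam [112.6  64.3  -0.6]
scene [ 0.6689 -0.0652  1.995 ] 114.3 -7.73 beam [-107.4  -80.6   18.8]
scene [0.6403 0.1297 1.8256] 104.6 -7.07 beam [ 89.3 -70.7   9.1]
scene [0.5122 0.1404 1.641 ] 94.0 -7.53 beam [112.1  55.8  -1.4]
```

View pics/top_fit2.png

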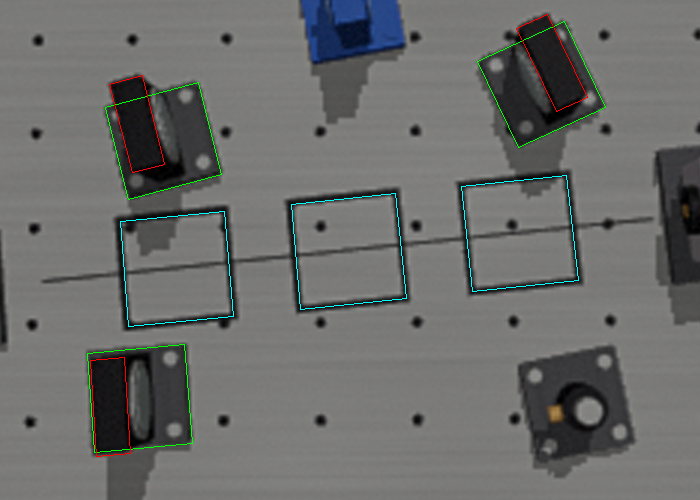

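View pics/scene_fit2.png

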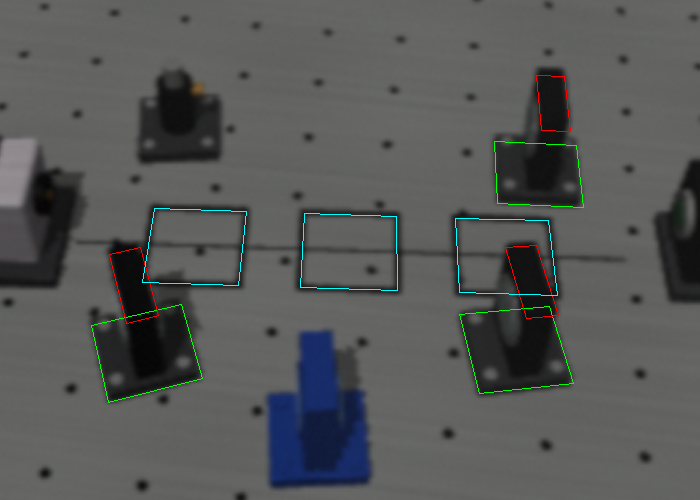

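```bash
cat > plan.py <<'E'
import sys
from h import *
# usage: plan.py x y z yawdeg -> shift in tool axes (units of 25mm) and turn (units of 360deg)
def plan(x,y,z,yaw):
    s=bot.observe();P=np.array(s['position']);R=Ro.from_euler('xyz',s['tool_rot'])
    yw=s['tool_rot'][2]
    d=R.inv().apply(np.array([x,y,z])-P)/.025
    T=Ro.from_euler('xyz',[np.pi,0,np.radians(yaw)])
    rv=(R.inv()*T).as_rotvec()/(2*np.pi)
    d2=T.inv().apply(np.array([x,y,z])-P)/.025
    print('t',round(s['clock'],2),'P',P.round(4),'yaw',round(np.degrees(yw),2),'rp',np.degrees(s['tool_rot'][:2]).round(2),'w',round(s['grip_width'],4),'F',np.round(s['force'],1))
    print('shift now axes',d.round(3),'| turn',rv.round(4),'| shift axes after turn',d2.round(3))
if __name__=='__main__': plan(*map(float,sys.argv[1:]))
E
python3 -m handwheel '[[0,0,0,0,0,0.029],[0,0,0,0,0,0.029],[0,0,0,0,0,0.029],[0,0,0,0,0,0.029],[0,0,0,0,0,0.029],[0,0,0,0,0,0.029]]' -1 40; python3 plan.py .504 .142 .231 94.9
```

```text
clock: 1.35
position: [0.2294, 0.5814, 0.2314]
tool_rot: [3.142, -0.0, 1.667]
force: [-0.7, 0.5, 0.5]
grip_width: 0.0854
t 1.35 P [0.2294 0.5814 0.2314] yaw 95.49 rp [ 1.8e+02 -1.0e-02] w 0.0854 F [-0.7  0.5  0.5]
shift now axes [-1.8546e+01  9.2550e+00  1.2000e-02] | turn [ 0.     -0.      0.0016] | shift axes after turn [-1.845e+01  9.444e+00  1.500e-02]
```

```bash

python3 -m handwheel '[[-0.93,0.463,0,0,0,0],[-0.93,0.463,0,0,0,0],[-0.93,0.463,0,0,0,0],[-0.93,0.463,0,0,0,0],[-0.93,0.463,0,0,0,0],[-0.93,0.463,0,0,0,0],[-0.93,0.463,0,0,0,0],[-0.93,0.463,0,0,0,0]]' >/dev/null
python3 -m handwheel '[[-0.93,0.463,0,0,0,0],[-0.93,0.463,0,0,0,0],[-0.93,0.463,0,0,0,0],[-0.93,0.463,0,0,0,0],[-0.93,0.463,0,0,0,0],[-0.93,0.463,0,0,0,0],[-0.93,0.463,0,0,0,0],[-0.93,0.463,0,0,0,0]]'
python3 -m handwheel '[[-0.93,0.463,0.8,0,0,0],[-0.93,0.463,0.8,0,0,0],[-0.93,0.463,0.8,0,0,0],[-0.93,0.463,0.6,0,0,0],[0,0,0,0,0,0]]'
python3 plan.py .504 .142 .02 95.47
python3 - <<'E'
from h import *
p=snap('wrist','w1.png'); print(proj(p,[.504,.142,.07]),proj(p,[.504,.142,.01]),p['vertical_fov'])
m,e=efit(p,[.504,.142,np.radians(95)]); print(m,np.degrees(m[2]),e)
E
```

```text
clock: 3.35
position: [0.4519, 0.2289, 0.2314]
tool_rot: [3.141, -0.0, 1.672]
force: [0.8, -0.0, -0.8]
grip_width: 0.0854
clock: 3.98
position: [0.5071, 0.14, 0.1555]
tool_rot: [-3.14, 0.001, 1.67]
force: [-0.4, 0.2, -0.1]
grip_width: 0.0853
t 3.98 P [0.5071 0.14   0.1555] yaw 95.66 rp [-1.7994e+02  6.0000e-02] w 0.0853 F [-0.4  0.2 -0.1]
shift now axes [ 0.098 -0.111  5.422] | turn [-0.0002  0.0002  0.0005] | shift axes after turn [ 0.092 -0.117  5.422]
[252.7474655  190.38029762] [253.37939438 172.31195872] 66.96312669831846
[0.5029079  0.14386539 1.65132084] 94.61371493870135 -8.044432586043294
```

View pics/w1.png

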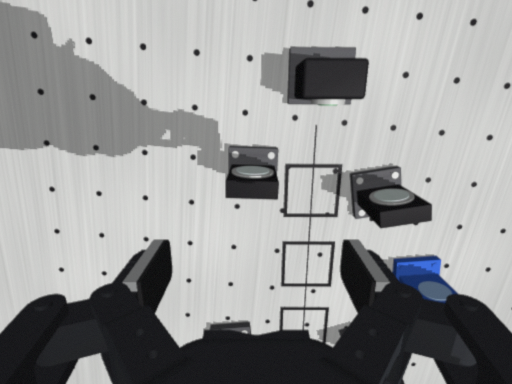

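```bash

python3 -m handwheel '[[0.11,-0.13,0.8,0,0,0.0005],[0,0,0.8,0,0,0],[0,0,0.8,0,0,0],[0,0,0.8,0,0,0],[0,0,0.8,0,0,0],[0,0,0.8,0,0,0],[0,0,0.7,0,0,0],[0,0,0,0,0,0]]'
python3 -m handwheel '[[0,0,0,0,0,0],[0,0,0,0,0,0],[0,0,0,0,0,0],[0,0,0,0,0,0]]' 1 40
python3 plan.py .57884 .03645 .02 95.47
python3 - <<'E'
from h import *
p=snap('top','t1.png'); snap('scene','s1.png')
E
```

```text
clock: 5.03
position: [0.5028, 0.1449, 0.0182]
tool_rot: [-3.14, 0.0, 1.67]
force: [0.9, -1.2, -0.1]
grip_width: 0.0852
clock: 5.52
position: [0.5038, 0.1449, 0.0196]
tool_rot: [3.141, -0.0, 1.669]
force: [-1.5, 0.0, 8.8]
grip_width: 0.0438
t 5.53 P [0.5038 0.1449 0.0196] yaw 95.64 rp [ 1.7995e+02 -3.0000e-02] w 0.0438 F [-1.5  0.   8.8]
shift now axes [-4.61   2.563 -0.017] | turn [ 0.0002 -0.0001  0.0005] | shift axes after turn [-4.603  2.576 -0.017]
```

View pics/s1.png

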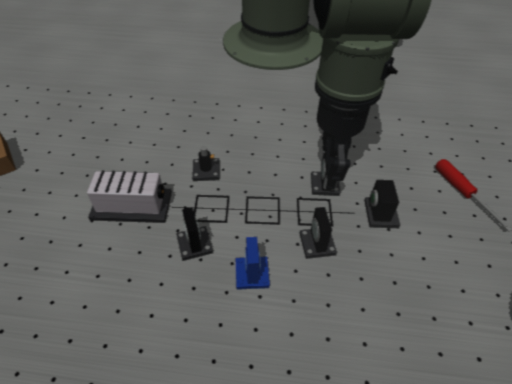

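```bash

python3 -m handwheel '[[-0.3,0.17,0,0,0,0.0005],[-0.7,0.4,0,0,0,0],[-0.8,0.46,0,0,0,0],[-0.8,0.46,0,0,0,0],[-0.8,0.46,0,0,0,0],[-0.7,0.4,0,0,0,0],[-0.4,0.22,0,0,0,0],[0,0,0,0,0,0]]'
python3 plan.py .57884 .03645 .02 95.47
python3 - <<'E'
from h import *
p=snap('top','t2.png'); im=cv2.resize(p['pixels'],None,fx=4,fy=4,interpolation=cv2.INTER_CUBIC)
bq=np.array([0.57884,0.03645,1.66626]); draw(p,im,[bq],bq,4); cv2.imwrite('pics/t2c.png',im[640:1100,650:1350])
E
```

```text
clock: 6.62
position: [0.5793, 0.0378, 0.0197]
tool_rot: [3.139, 0.001, 1.665]
force: [2.3, -4.8, 5.7]
grip_width: 0.0437
t 6.62 P [0.5793 0.0378 0.0197] yaw 95.4 rp [1.7987e+02 3.0000e-02] w 0.0437 F [ 2.3 -4.8  5.7]
shift now axes [-0.052 -0.023 -0.014] | turn [ 0.0004  0.0001 -0.0002] | shift axes after turn [-0.052 -0.023 -0.014]
```

View pics/t2c.png

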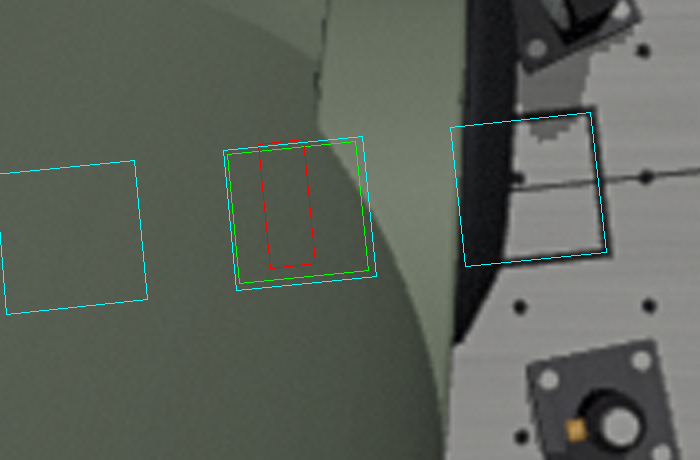

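```bash

python3 - <<'E'
from h import *
bs=np.array([0.57843,0.03411,1.66624])
p=snap('scene','s2.png'); im=cv2.resize(p['pixels'],None,fx=5,fy=5,interpolation=cv2.INTER_CUBIC)
a=im.copy(); draw(p,a,[],bs,5); cv2.imwrite('pics/s2c.png',np.hstack([im[900:1250,1150:1500],a[900:1250,1150:1500]]))
p=snap('wrist','w2.png'); im=cv2.resize(p['pixels'],None,fx=1.5,fy=1.5); cv2.imwrite('pics/w2c.png',im)
E
```

```text
(no output)
```

View pics/s2c.png

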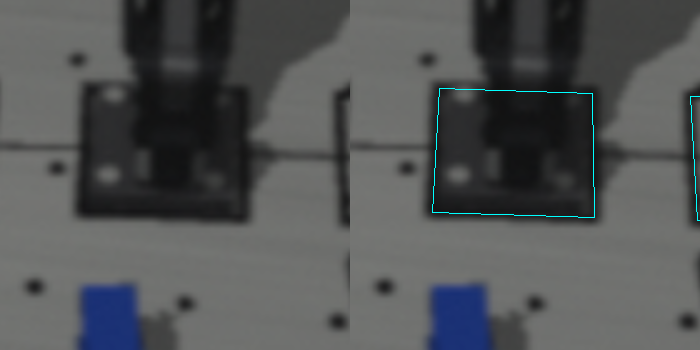

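View pics/w2c.png

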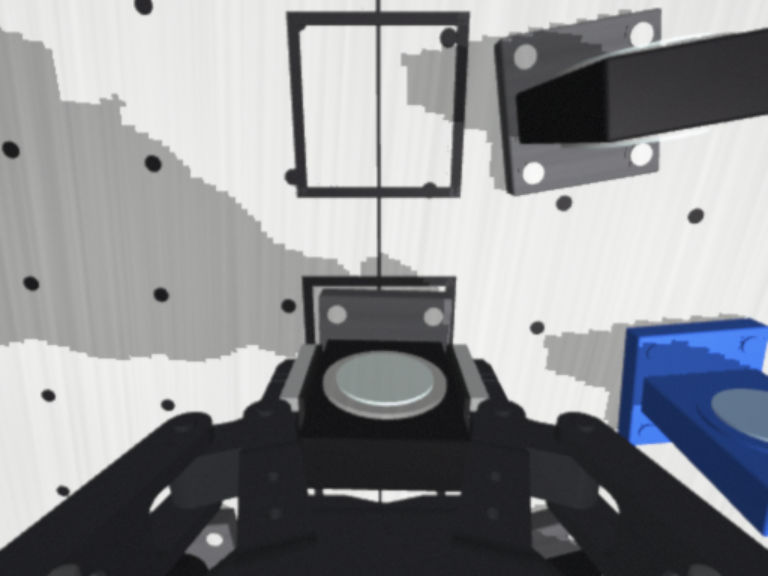

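```bash
cat >> h.py <<'E'
def wbeam(p,x0,slots):
    "beam fit in wrist picture; slots: list of local line points"
    g=cv2.cvtColor(p['pixels'],cv2.COLOR_BGR2GRAY).astype(np.float32)
    bh=cv2.GaussianBlur(cv2.morphologyEx(g,cv2.MORPH_BLACKHAT,np.ones((13,13))),(0,0),.8)
    L=[];u=np.linspace(-.026,.026,40)
    for c in slots:
        for s in(-.027,.027): L+=[(c+s,v) for v in u]+[(c+v,s) for v in u]
        L+=[(c+v,0) for v in np.linspace(-.045,.025,40)]
    L=np.array(L)
    Rm=np.array(p['R']);t=np.array(p['t']);f=foc(p)
    def pj(X):
        c=X@Rm.T+t; return np.stack([p['cx']+f*c[:,0]/c[:,2],p['cy']+f*c[:,1]/c[:,2]],1).astype(np.float32)
    q=np.array(x0,float)
    for s in(4,2,1,.01):
        b=cv2.GaussianBlur(bh,(0,0),s) if s>.1 else bh
        def sc(q):
            W=(rot(q[2])@L.T).T+q[:2];uv=pj(np.c_[W,np.zeros(len(W))])
            return -cv2.remap(b,uv[None,:,0],uv[None,:,1],1).mean()
        q=minimize(sc,q,method='Nelder-Mead',options=dict(initial_simplex=[q,q+[.003,0,0],q+[0,.003,0],q+[0,0,.04]],xatol=1e-6,fatol=1e-5)).x
    return q
def wfoot(p,x0,front=1):
    "foot top front edge and front parts of sides"
    g=cv2.cvtColor(p['pixels'],cv2.COLOR_BGR2GRAY).astype(np.float32)
    Rm=np.array(p['R']);t=np.array(p['t']);f=foc(p)
    def pj(X):
        c=X@Rm.T+t; return np.stack([p['cx']+f*c[:,0]/c[:,2],p['cy']+f*c[:,1]/c[:,2]],1)
    u=np.linspace(-.023,.023,30);v=np.linspace(.014,.024,20)
    A=[(.025,a,1,0) for a in u]+[(a,.025,0,1) for a in v]+[(a,-.025,0,-1) for a in v]
    A=np.array(A); q=np.array(x0,float)
    for s in(1.5,.8):
        b=cv2.GaussianBlur(g,(0,0),s);gx=cv2.Sobel(b,cv2.CV_32F,1,0)/8;gy=cv2.Sobel(b,cv2.CV_32F,0,1)/8
        def sc(q):
            R=rot(q[2]);W=A[:,:2]@R.T+q[:2];N=A[:,2:]@R.T;z=np.full((len(W),1),.01)
            a=pj(np.hstack([W,z]));n=pj(np.hstack([W+N*.001,z]))-a;n/=np.linalg.norm(n,axis=1,keepdims=True)
            a=a.astype(np.float32)
            return -np.abs(cv2.remap(gx,a[None,:,0],a[None,:,1],1)[0]*n[:,0]+cv2.remap(gy,a[None,:,0],a[None,:,1],1)[0]*n[:,1]).mean()
        q=minimize(sc,q,method='Nelder-Mead',options=dict(initial_simplex=[q,q+[.0015,0,0],q+[0,.0015,0],q+[0,0,.03]],xatol=1e-6,fatol=1e-5)).x
    return q,sc(q)
E
python3 - <<'E'
from h import *
p=bot.grab_frame('wrist'); b=wbeam(p,[.5788,.0364,1.666],[.09]); print(b,np.degrees(b[2]))
k=3;im=cv2.resize(p['pixels'],None,fx=k,fy=k,interpolation=cv2.INTER_CUBIC)
for g0 in([.5788,.0364,1.666],[.5808,.0354,1.68]):
    m,e=wfoot(p,g0); print(m,e,tobeam(b,m))
draw(p,im,[m],b,k); cv2.imwrite('pics/w2d.png',im[0:600,420:1220])
E
```

```text
[0.57677621 0.03548322 1.66187281] 95.21829788416353
[0.57987008 0.03851407 1.66097067] -31.920372655866977 [ 2.73689978 -3.35671061 -0.05168851]
[0.57977947 0.03580589 1.64221475] -23.145418118889307 [ 0.04818624 -3.02016597 -1.12632354]
```

View pics/w2d.png

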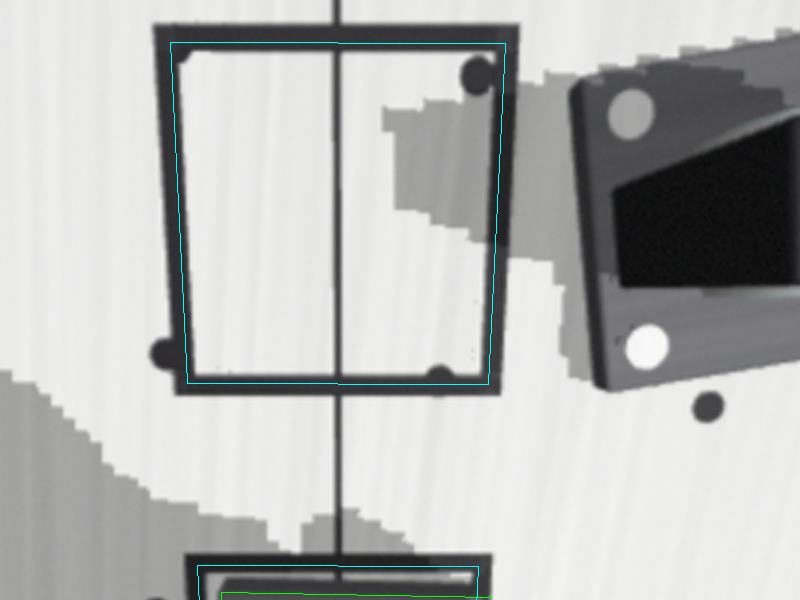

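```bash
sed -i 's/for s in(-.027,.027): L/for s in(-.028,.028): L/' h.py
python3 - <<'E'
from h import *
p=bot.grab_frame('wrist'); b=wbeam(p,[.5788,.0364,1.666],[.09]); print(b,np.degrees(b[2]))
k=4;im=cv2.resize(p['pixels'],None,fx=k,fy=k,interpolation=cv2.INTER_CUBIC)
raw=im.copy()
m,e=wfoot(p,[.5798,.0384,1.661]); print(m,e,tobeam(b,m))
draw(p,im,[m],b,k); cv2.imwrite('pics/w2e.png',np.vstack([raw[700:980,700:1300],im[700:980,700:1300]]))
E
```

```text
[0.57675056 0.03548952 1.66182615] 95.21562449754195
[0.5798157  0.0403291  1.66457285] -35.689228091193776 [ 4.54090314 -3.49238482  0.15737435]
```

View pics/w2e.png

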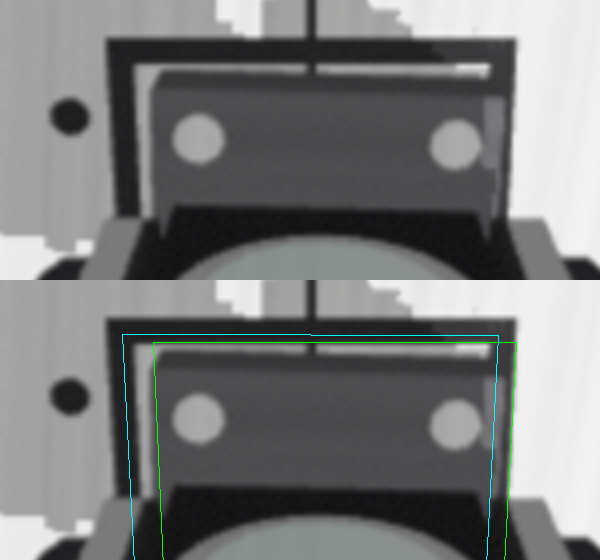

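```bash
cat >> h.py <<'E'
def screws(p,c,box,z=.01,rng=(110,400)):
    "centroids (px) of bright blobs on dark foot inside box u0,v0,u1,v1"
    g=cv2.cvtColor(p['pixels'],cv2.COLOR_BGR2GRAY)
    u0,v0,u1,v1=box; k=4
    s=cv2.resize(g[v0:v1,u0:u1],None,fx=k,fy=k,interpolation=cv2.INTER_CUBIC)
    n,l,st,ce=cv2.connectedComponentsWithStats((s>c).astype(np.uint8))
    o=[]
    for i in range(1,n):
        x,y,w,h,a=st[i]
        if rng[0]<a<rng[1]*10 and x>0 and y>0 and x+w<s.shape[1] and y+h<s.shape[0] and .5<w/h<2 and a>.65*w*h:
            uv=(ce[i]+.5)/k-.5+[u0,v0]; o.append((uv,a,ray(p,uv,z)))
    return o
E
python3 - <<'E'
from h import *
p=bot.grab_frame('wrist')
b=wbeam(p,[.5788,.0364,1.666],[.09]); 
o=screws(p,120,(205,185,310,245))
for q in o: print(q[0].round(1),q[1],tobeam(b,[*q[2][:2],0])[:2].round(2))
o=screws(p,120,(320,0,460,130))
for q in o: print(q[0].round(1),q[1],q[2].round(4),tobeam(b,[*q[2][:2],0])[:2].round(2))
E
```

```text
[224.2 209.3] 1935 [18.12 15.55]
[288.6 210.8] 1965 [ 17.3  -20.69]
[350.   37.8] 3160 [0.6134 0.1446 0.01  ] [105.3  -46.43]
```

```bash
python3 -m handwheel '[[0.006,-0.043,0,0,0,-0.0018],[0.006,-0.043,0,0,0,-0.0018],[0,0,0,0,0,0],[0,0,0,0,0,0]]'
cat >> h.py <<'E'
def wcheck(slots=(.09,),box=(195,170,320,255),off=0.,thr=120,sgn=1,x0=(.5788,.0364,1.666)):
    p=bot.grab_frame('wrist'); b=wbeam(p,x0,list(slots)); o=screws(p,thr,box)
    P=np.array([tobeam(b,[*q[2][:2],0])[:2] for q in o]); print('beam',b.round(4),'screws',P.round(2).tolist(),[q[0].round(0).tolist() for q in o])
    if len(P)==2:
        P=P[np.argsort(-P[:,1])]; d=P[0]-P[1]; a=-np.arctan2(d[0],d[1]); c=P.mean(0)-sgn*18*np.array([np.cos(a),np.sin(a)])
        print('spacing',np.hypot(*d).round(2),'centre err mm',(c-[off,0]).round(2),'yaw',np.degrees(a).round(2))
        print('fix: tool x',(-(c[0]-off)/25).round(4),'y',(c[1]/25).round(4),'rz',(a/2/np.pi).round(4))
    return p
E
python3 - <<'E'
from h import *
wcheck(); s=bot.observe(); print(s['clock'],s['position'],s['force'])
E
```

```text
clock: 7.42
position: [0.577, 0.039, 0.0196]
tool_rot: [3.139, 0.0, 1.689]
force: [3.7, -0.9, 7.4]
grip_width: 0.0436
beam [0.5772 0.0354 1.6664] screws [[28.53, -23.63], [19.0, 18.23], [18.88, -17.98]] [[300.0, 195.0], [224.0, 209.0], [289.0, 211.0]]
7.475 [0.57700268 0.03901665 0.01964021] [ 3.66220148 -1.08234657  7.33275239]
```

```bash
python3 -m handwheel '[[-0.037,0.002,0,0,0,-0.0006],[0,0,0,0,0,0],[0,0,0,0,0,0]]'
python3 - <<'E'
from h import *
wcheck(box=(200,198,312,240))
E
```

```text
clock: 7.85
position: [0.577, 0.0389, 0.0196]
tool_rot: [3.139, -0.001, 1.693]
force: [2.1, 3.7, 6.5]
grip_width: 0.0434
beam [0.577  0.0354 1.6647] screws [[18.79, 18.23], [18.9, -17.99]] [[224.0, 209.0], [289.0, 211.0]]
spacing 36.21 centre err mm [0.85 0.07] yaw 0.17
fix: tool x -0.0338 y 0.0027 rz 0.0005
```

```bash
python3 -m handwheel '[[-0.04,0,0,0,0,0],[0,0,0,0,0,0],[0,0,0,0,0,0]]'
python3 - <<'E'
from h import *
wcheck(box=(200,198,312,240))
E
```

```text
clock: 8.28
position: [0.577, 0.0383, 0.0197]
tool_rot: [3.14, -0.001, 1.694]
force: [1.3, 5.7, 9.8]
grip_width: 0.0433
beam [0.5771 0.0356 1.6657] screws [[18.07, 18.4], [18.14, -17.83]] [[224.0, 209.0], [289.0, 211.0]]
spacing 36.23 centre err mm [0.11 0.25] yaw 0.11
fix: tool x -0.0042 y 0.0099 rz 0.0003
```

```bash
python3 -m handwheel '[[0,0,0,0,0,0],[0,0,0,0,0,0],[0,0,-0.4,0,0,0],[0,0,-0.9,0,0,0],[0,0,-1,0,0,0],[0,0,-1,0,0,0],[0,0,-0.9,0,0,0]]' -1
python3 plan.py .6362 .1318 .13 105
```

```text
clock: 9.2
position: [0.5762, 0.0369, 0.1254]
tool_rot: [3.141, 0.0, 1.692]
force: [-0.2, -0.1, -0.2]
grip_width: 0.0854
t 9.2 P [0.5762 0.0369 0.1254] yaw 96.97 rp [179.97   0.  ] w 0.0854 F [-0.2 -0.1 -0.2]
shift now axes [ 3.478  2.842 -0.183] | turn [ 0.0001  0.     -0.0223] | shift axes after turn [ 3.047  3.3   -0.185]
```

```bash
python3 -m handwheel '[[0,0,-0.2,0,0,-0.0223],[0.6,0.66,0,0,0,0],[0.6,0.66,0,0,0,0],[0.6,0.66,0,0,0,0],[0.6,0.66,0,0,0,0],[0.65,0.66,0,0,0,0],[0,0,0,0,0,0]]' 
python3 plan.py .6362 .1318 .018 105
python3 - <<'E'
from h import *
p=snap('wrist','w3.png'); print(proj(p,[.6362,.1318,.07]),proj(p,[.6362,.1318,.01]))
b=wbeam(p,[.577,.0356,1.665],[.09]);print(b)
m,e=efit(p,[.6362,.1318,np.radians(105)]); print(m,np.degrees(m[2]),e)
k=1.5;im=cv2.resize(p['pixels'],None,fx=k,fy=k);draw(p,im,[m],b,k);cv2.imwrite('pics/w3.png',im)
p=bot.grab_frame('top');im=cv2.resize(p['pixels'],None,fx=4,fy=4,interpolation=cv2.INTER_CUBIC);cv2.imwrite('pics/t3.png',im[640:1100,550:1250])
E
```

```text
clock: 10.07
position: [0.6365, 0.1348, 0.1284]
tool_rot: [-3.142, -0.001, 1.834]
force: [-0.2, 0.2, 0.1]
grip_width: 0.0855
t 10.07 P [0.6365 0.1348 0.1284] yaw 105.06 rp [-1.8e+02 -4.0e-02] w 0.0855 F [-0.2  0.2  0.1]
shift now axes [-0.118 -0.042  4.415] | turn [-0.     -0.0001  0.0002] | shift axes after turn [-0.114 -0.043  4.416]
[254.81752152 208.47583576] [255.01915236 185.10433475]
[0.57703417 0.03505491 1.66635696]
[0.63480034 0.13270482 1.84118589] 105.49218063239617 -7.723568613024955
```

View pics/w3.png

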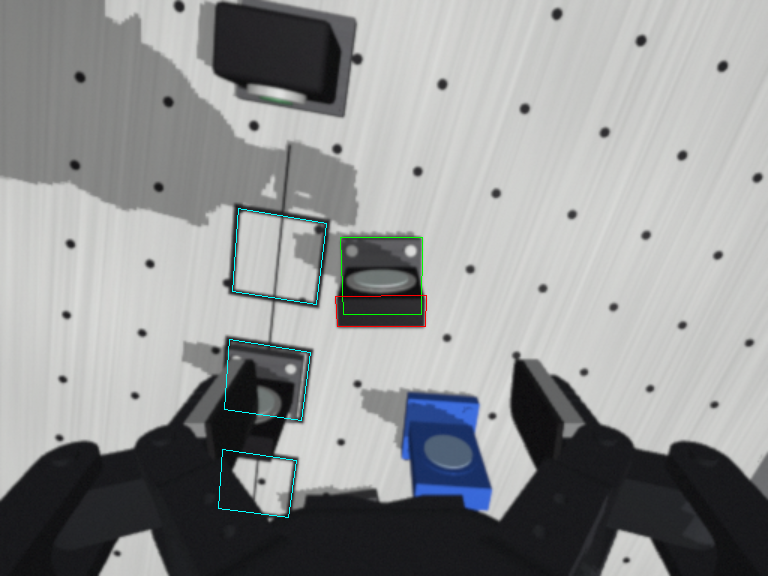

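View pics/t3.png

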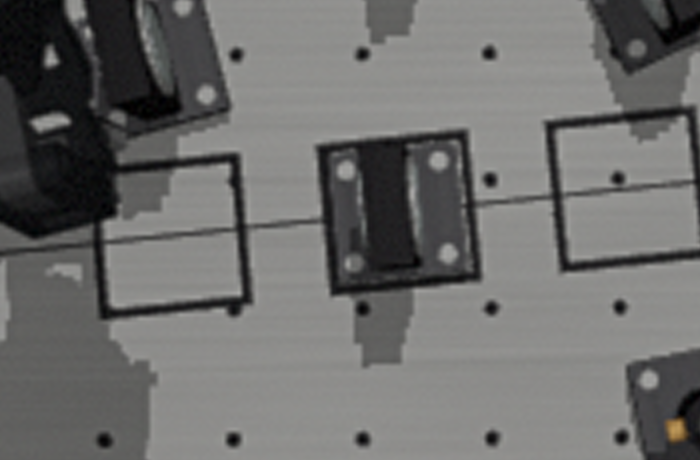

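```bash

python3 -m handwheel '[[-0.12,-0.03,0.6,0,0,0],[0,0,0.8,0,0,0],[0,0,0.8,0,0,0],[0,0,0.8,0,0,0],[0,0,0.8,0,0,0],[0,0,0.6,0,0,0],[0,0,0,0,0,0]]'
python3 -m handwheel '[[0,0,0,0,0,0],[0,0,0,0,0,0],[0,0,0,0,0,0],[0,0,0,0,0,0]]' 1 40
python3 plan.py .6362 .1318 .018 95.47
python3 - <<'E'
from h import *
p=snap('wrist','w4.png')
b=np.array([.577,.0354,1.666])
for q in screws(p,120,(200,150,330,250)): print(q[0].round(1),q[1],tobeam(b,[*q[2][:2],0])[:2].round(2))
E
```

```text
clock: 11.05
position: [0.6356, 0.1288, 0.0175]
tool_rot: [-3.14, 0.0, 1.833]
force: [0.5, 0.4, 1.4]
grip_width: 0.0851
clock: 11.55
position: [0.6366, 0.1291, 0.0196]
tool_rot: [3.14, -0.0, 1.833]
force: [-1.9, -0.6, 6.5]
grip_width: 0.0436
t 11.55 P [0.6366 0.1291 0.0196] yaw 105.01 rp [179.94  -0.  ] w 0.0436 F [-1.9 -0.6  6.5]
shift now axes [0.11  0.012 0.065] | turn [ 0.0002 -0.      0.0265] | shift axes after turn [ 0.111 -0.006  0.065]
[287.9 201. ] 1987 [110.92 -82.09]
[222.9 201.2] 1983 [104.79 -46.43]
```

View pics/w4.png

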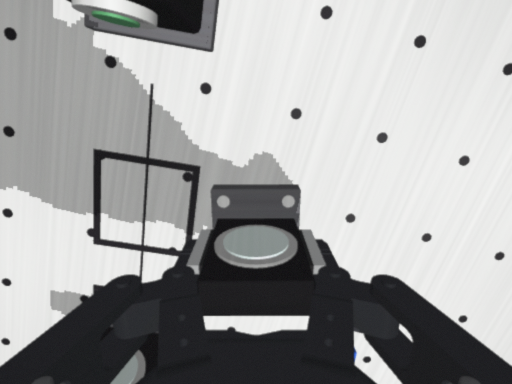

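```bash

python3 -m handwheel '[[0,0,0,0,0,0.009],[0,0,0,0,0,0.009],[0,0,0,0,0,0.009],[0,-0.5,0,0,0,0],[0,-0.8,0,0,0,0],[0,-0.8,0,0,0,0],[0,-0.5,0,0,0,0],[0,0,0,0,0,0]]'
python3 plan.py .6362 .1318 .018 95.47
python3 - <<'E'
from h import *
p=snap('wrist','w5.png')
b=np.array([.577,.0354,1.666])
for q in screws(p,120,(200,150,330,250)): print(q[0].round(1),q[1],tobeam(b,[*q[2][:2],0])[:2].round(2))
E
```

```text
clock: 12.6
position: [0.5704, 0.123, 0.0196]
tool_rot: [-3.141, -0.0, 1.664]
force: [-9.0, -2.2, 20.6]
grip_width: 0.0434
t 12.6 P [0.5704 0.123  0.0196] yaw 95.33 rp [-1.7995e+02 -2.0000e-02] w 0.0434 F [-9.  -2.2 20.6]
shift now axes [0.108 2.653 0.06 ] | turn [-0.0001 -0.0001 -0.0004] | shift axes after turn [0.102 2.653 0.063]
[222.9 201.2] 1927 [108.38  16.86]
[287.9 201. ] 1961 [108.42 -19.34]
```

View pics/w5.png

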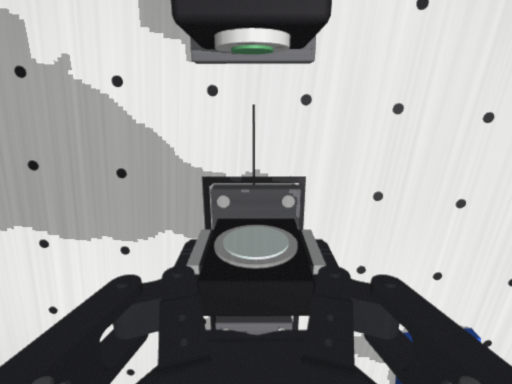

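```bash
python3 - <<'E'
s=open('h.py').read()
s=s.replace("def wbeam(p,x0,slots):","def wbeam(p,x0,slots,front=None):").replace("    L=np.array(L)\n    Rm=np.array(p['R']);t=np.array(p['t']);f=foc(p)\n    def pj(X):\n        c=X@Rm.T+t; return np.stack([p['cx']+f*c[:,0]/c[:,2],p['cy']+f*c[:,1]/c[:,2]],1).astype","""    if front is not None:
        for v in np.linspace(-.0285,.0285,60): L.append((front+.028,v))
        for v in np.linspace(.018,.028,15): L+=[(front+v,.028),(front+v,-.028)]
        for v in np.linspace(.03,.07,40): L.append((front+v,0))
    L=np.array(L)
    Rm=np.array(p['R']);t=np.array(p['t']);f=foc(p)
    def pj(X):
        c=X@Rm.T+t; return np.stack([p['cx']+f*c[:,0]/c[:,2],p['cy']+f*c[:,1]/c[:,2]],1).astype""",1)
s=s.replace("thr=120,sgn=1,x0=(.5788,.0364,1.666)):","thr=120,sgn=1,x0=(.577,.0354,1.666),front=None):").replace("b=wbeam(p,x0,list(slots));","b=wbeam(p,x0,list(slots),front);")
open('h.py','w').write(s)
E
python3 - <<'E'
from h import *
p=wcheck((),(200,185,310,220),90,front=.09)
b=wbeam(p,[.577,.0354,1.666],[],.09)
im=cv2.resize(p['pixels'],None,fx=4,fy=4,interpolation=cv2.INTER_CUBIC);r=im.copy()
for P in([(.118,-.028),(.118,.028)],[(.1,.028),(.118,.028)],[(.1,-.028),(.118,-.028)],[(.118,0),(.16,0)]):
    P=[proj(p,[*(rot(b[2])@q+b[:2]),0])*4+2 for q in P];cv2.polylines(im,[np.array(P).round().astype(int)],False,(0,255,0),1)
cv2.imwrite('pics/w5c.png',np.vstack([r[660:920,750:1300],im[660:920,750:1300]]))
E
```

```text
beam [0.5769 0.0352 1.6649] screws [[108.56, 16.86], [108.63, -19.36]] [[223.0, 201.0], [288.0, 201.0]]
spacing 36.22 centre err mm [ 0.59 -1.28] yaw 0.12
fix: tool x -0.0237 y -0.0513 rz 0.0003
```

View pics/w5c.png

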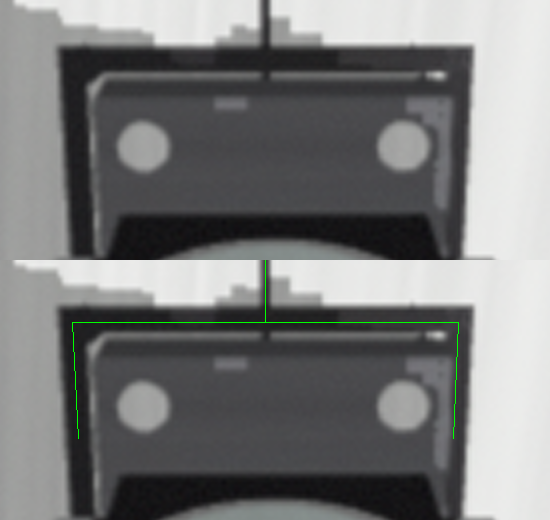

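```bash

python3 -m handwheel '[[-0.03,-0.055,-0.03,0,0,0],[0,0,0,0,0,0],[0,0,0,0,0,0]]'
python3 - <<'E'
from h import *
p=wcheck((),(200,185,310,220),90,front=.09); s=bot.observe(); print(s['position'],s['force'])
E
```

```text
clock: 13.08
position: [0.5696, 0.1219, 0.0196]
tool_rot: [-3.14, 0.0, 1.663]
force: [-4.5, -0.8, 8.3]
grip_width: 0.0434
beam [0.5768 0.0355 1.6629] screws [[107.34, 17.87], [107.48, -18.47]] [[223.0, 201.0], [288.0, 201.0]]
spacing 36.34 centre err mm [-0.59 -0.37] yaw 0.23
fix: tool x 0.0236 y -0.015 rz 0.0006
[0.56958807 0.12196579 0.01960164] [-5.97362754 -0.27155347  8.71620658]
```

```bash

python3 -m handwheel '[[0.022,-0.02,0,0,0,0],[0,0,0,0,0,0],[0,0,0,0,0,0]]'
python3 - <<'E'
from h import *
p=wcheck((),(200,185,310,220),90,front=.09); s=bot.observe(); print(s['position'],s['force'])
p=wcheck((),(200,185,310,220),90,front=.09)
E
```

```text
clock: 13.5
position: [0.5695, 0.1221, 0.0196]
tool_rot: [-3.141, 0.0, 1.663]
force: [-2.1, -3.1, 6.1]
grip_width: 0.0436
beam [0.5767 0.0355 1.6624] screws [[107.34, 17.85], [107.48, -18.48]] [[223.0, 201.0], [288.0, 201.0]]
spacing 36.32 centre err mm [-0.59 -0.38] yaw 0.22
fix: tool x 0.0237 y -0.0154 rz 0.0006
[0.56953759 0.12204321 0.0196079 ] [-2.30320616 -3.62306885  5.89504149]
beam [0.5767 0.0355 1.6623] screws [[107.35, 17.84], [107.48, -18.47]] [[223.0, 201.0], [288.0, 201.0]]
spacing 36.31 centre err mm [-0.59 -0.38] yaw 0.2
fix: tool x 0.0234 y -0.0152 rz 0.0006
```

```bash

python3 -m handwheel '[[0.025,-0.018,0,0,0,0],[0,0,0,0,0,0],[0,0,0,0,0,0]]'
python3 - <<'E'
from h import *
p=wcheck((),(200,185,310,220),90,front=.09); s=bot.observe(); print(s['position'],s['force'])
E
```

```text
clock: 13.98
position: [0.5693, 0.1228, 0.0196]
tool_rot: [3.141, 0.0, 1.663]
force: [0.9, -3.6, 5.5]
grip_width: 0.0435
beam [0.5765 0.0354 1.6624] screws [[108.26, 17.83], [108.4, -18.39]] [[223.0, 201.0], [288.0, 201.0]]
spacing 36.23 centre err mm [ 0.33 -0.35] yaw 0.22
fix: tool x -0.0131 y -0.014 rz 0.0006
[0.56925273 0.12292246 0.01958615] [ 0.36145064 -5.12916374  5.58118405]
```

Within about 0.4 mm, so I release and go on to the third mount. It is the black-plate lens mount at top px (301,157); the blue one at (237,131) is not it.

```bash
python3 -m handwheel '[[0,0,0,0,0,0],[0,0,0,0,0,0],[0,0,-0.4,0,0,0],[0,0,-0.9,0,0,0],[0,0,-1,0,0,0],[0,0,-1,0,0,0],[0,0,-1,0,0,0]]' -1
python3 plan.py .6641 -.0648 .13 114.3
python3 - <<'E'
from h import *
p=bot.grab_frame('top');im=cv2.resize(p['pixels'],None,fx=4,fy=4,interpolation=cv2.INTER_CUBIC);cv2.imwrite('pics/t4.png',im[500:960,900:1500])
E
```

```text
clock: 14.9
position: [0.569, 0.1233, 0.1285]
tool_rot: [3.141, -0.0, 1.663]
force: [0.5, 0.4, -0.3]
grip_width: 0.085
t 14.9 P [0.569  0.1233 0.1285] yaw 95.29 rp [ 1.7998e+02 -1.0000e-02] w 0.085 F [ 0.5  0.4 -0.3]
shift now axes [-7.841  3.093 -0.06 ] | turn [ 0.     -0.     -0.0528] | shift axes after turn [-8.42  0.37 -0.06]
```

View pics/t4.png

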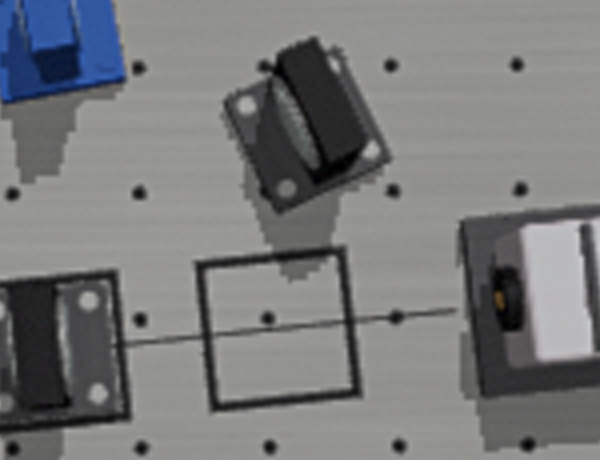

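```bash
python3 -m handwheel '[[0,0,0,0,0,-0.0267],[0,0,0,0,0,-0.0267],[-0.84,0.04,0,0,0,0],[-0.84,0.04,0,0,0,0],[-0.84,0.04,0,0,0,0],[-0.84,0.04,0,0,0,0],[-0.84,0.04,0,0,0,0],[-0.84,0.04,0,0,0,0]]' >/dev/null
python3 -m handwheel '[[-0.84,0.04,0,0,0,0],[-0.84,0.04,0,0,0,0],[-0.84,0.04,0,0,0,0],[-0.84,0.03,0,0,0,0],[0,0,0,0,0,0]]'
python3 plan.py .6641 -.0648 .018 114.5
python3 - <<'E'
from h import *
p=bot.grab_frame('wrist')
m,e=efit(p,[.6641,-.0648,np.radians(114.5)]); print(m,np.degrees(m[2]),e)
k=1.5;im=cv2.resize(p['pixels'],None,fx=k,fy=k);draw(p,im,[m],[.577,.0354,1.666],k);cv2.imwrite('pics/w6.png',im)
E
```

```text
clock: 16.58
position: [0.6656, -0.0662, 0.1269]
tool_rot: [-3.141, 0.001, 1.996]
force: [0.2, -0.3, 1.2]
grip_width: 0.0851
t 16.57 P [ 0.6656 -0.0662  0.1269] yaw 114.39 rp [-1.7999e+02  4.0000e-02] w 0.0851 F [ 0.2 -0.3  1.2]
shift now axes [ 0.079 -0.031  4.358] | turn [-0.      0.0001 -0.0003] | shift axes after turn [ 0.076 -0.032  4.358]
[ 0.66239604 -0.06457552  2.00119468] 114.66000900712368 -7.569171270815898
```

View pics/w6.png

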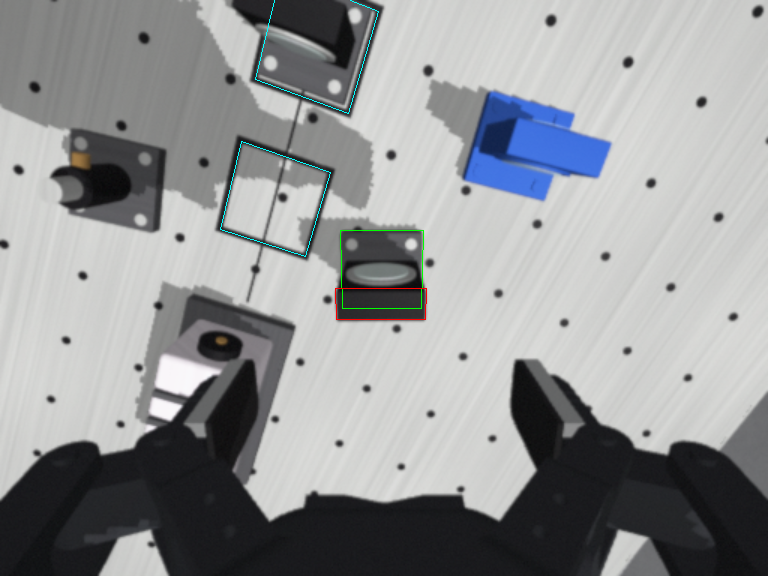

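```bash

python3 -m handwheel '[[0.08,-0.04,0.6,0,0,0],[0,0,0.8,0,0,0],[0,0,0.8,0,0,0],[0,0,0.8,0,0,0],[0,0,0.8,0,0,0],[0,0,0.55,0,0,0],[0,0,0,0,0,0]]'
python3 -m handwheel '[[0,0,0,0,0,0],[0,0,0,0,0,0],[0,0,0,0,0,0],[0,0,0,0,0,0]]' 1 40
python3 plan.py .6635 -.0647 .018 95.47
python3 - <<'E'
from h import *
p=snap('wrist','w7.png')
b=np.array([.577,.0354,1.6655])
P=np.array([tobeam(b,[*q[2][:2],0])[:2] for q in screws(p,120,(200,180,330,220))]);print(P)
P=P[np.argsort(-P[:,1])]; d=P[0]-P[1]; a=-np.arctan2(d[0],d[1]); c=P.mean(0)-18*np.array([np.cos(a),np.sin(a)]);print(c,np.degrees(a))
R=np.degrees(bot.observe()['tool_rot'][2]);tc=tobeam(b,[*bot.observe()['position'][:2],0])[:2]
th=-a; r=c-tc; c2=tc+rot(th)@r; print('after turn',c2,'shift tool x',(-90-c2[0])/25,'y',c2[1]/25,'rz',a/2/np.pi,'offset',r)
E
```

```text
clock: 17.5
position: [0.6628, -0.0625, 0.0171]
tool_rot: [-3.14, -0.001, 1.999]
force: [-0.8, 0.1, 0.1]
grip_width: 0.0851
clock: 18.0
position: [0.6638, -0.0625, 0.0191]
tool_rot: [3.141, 0.0, 1.999]
force: [-0.9, 0.2, 7.9]
grip_width: 0.0435
t 18.0 P [ 0.6638 -0.0625  0.0191] yaw 114.51 rp [1.7994e+02 3.0000e-02] w 0.0435 F [-0.9  0.2  7.9]
shift now axes [-0.074 -0.049  0.045] | turn [0.0002 0.     0.0529] | shift axes after turn [-0.086 -0.022  0.045]
[[-97.92400117 -54.85922948]
 [-86.075709   -89.07674066]]
[-109.00902518  -77.85764828] 19.09912765766945
after turn [-109.03984021  -76.74464816] shift tool x 0.7615936084127504 y -3.0697859265026866 rz 0.05305313238241514 offset [-3.29252446 -0.64808498]
```

View pics/w7.png

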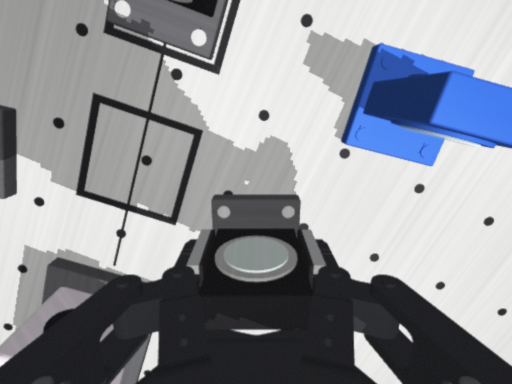

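```bash

python3 -m handwheel '[[0,0,0,0,0,0.0106],[0,0,0,0,0,0.0106],[0,0,0,0,0,0.0106],[0.1,-0.3,0,0,0,0.0106],[0.1,-0.3,0,0,0,0.0106]]'
python3 -m handwheel '[[0.14,-0.5,0,0,0,0],[0.14,-0.7,0,0,0,0],[0.14,-0.7,0,0,0,0],[0.14,-0.5,0,0,0,0],[0,-0.1,-0.03,0,0,0],[0,0,0,0,0,0]]'
python3 - <<'E'
from h import *
p=snap('wrist','w8.png'); s=bot.observe(); print(s['position'],s['force'])
wcheck((),(200,185,310,220),-90,front=-.09)
E
```

```text
clock: 18.68
position: [0.6486, -0.0607, 0.0192]
tool_rot: [3.139, 0.001, 1.663]
force: [2.4, -0.7, 4.0]
grip_width: 0.0438
clock: 19.42
position: [0.5837, -0.0524, 0.0191]
tool_rot: [-3.141, -0.0, 1.666]
force: [-6.2, 1.1, 10.9]
grip_width: 0.0438
[ 0.58367767 -0.05239934  0.01912877] [-5.89731205  1.34697899 10.40562617]
beam [0.5776 0.0355 1.653 ] screws [[-73.89, 19.98], [-73.4, -16.25]] [[223.0, 212.0], [288.0, 212.0]]
spacing 36.23 centre err mm [-1.64  1.62] yaw 0.79
fix: tool x 0.0658 y 0.0647 rz 0.0022
```

View pics/w8.png

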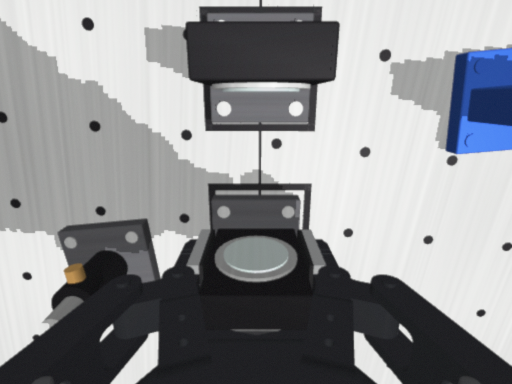

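```bash
sed -i "s/for v in np.linspace(.03,.07,40): L.append((front+v,0))/for v in np.linspace(.03,.07 if front>.05 else .06,40): L.append((front+v,0))\n        if front<.05: L+=[(front+.062,v) for v in np.linspace(-.0285,.0285,60)]/" h.py
python3 - <<'E'
from h import *
p=wcheck((),(200,185,310,225),-90,front=-.09)
b=wbeam(p,[.577,.0354,1.666],[],-.09)
im=cv2.resize(p['pixels'],None,fx=4,fy=4,interpolation=cv2.INTER_CUBIC);r=im.copy()
for P in([(-.062,-.028),(-.062,.028)],[(-.08,.028),(-.062,.028)],[(-.08,-.028),(-.062,-.028)],[(-.062,0),(-.03,0)],[(-.028,-.028),(-.028,.028)]):
    P=[proj(p,[*(rot(b[2])@q+b[:2]),0])*4+2 for q in P];cv2.polylines(im,[np.array(P).round().astype(int)],False,(0,255,0),1)
cv2.imwrite('pics/w8c.png',np.hstack([r[450:920,800:1280],im[450:920,800:1280]])[:, :])
E
```

```text
beam [0.5777 0.0356 1.653 ] screws [[-73.93, 20.0], [-73.45, -16.22]] [[223.0, 212.0], [288.0, 212.0]]
spacing 36.22 centre err mm [-1.69  1.64] yaw 0.77
fix: tool x 0.0675 y 0.0658 rz 0.0021
```

View pics/w8c.png

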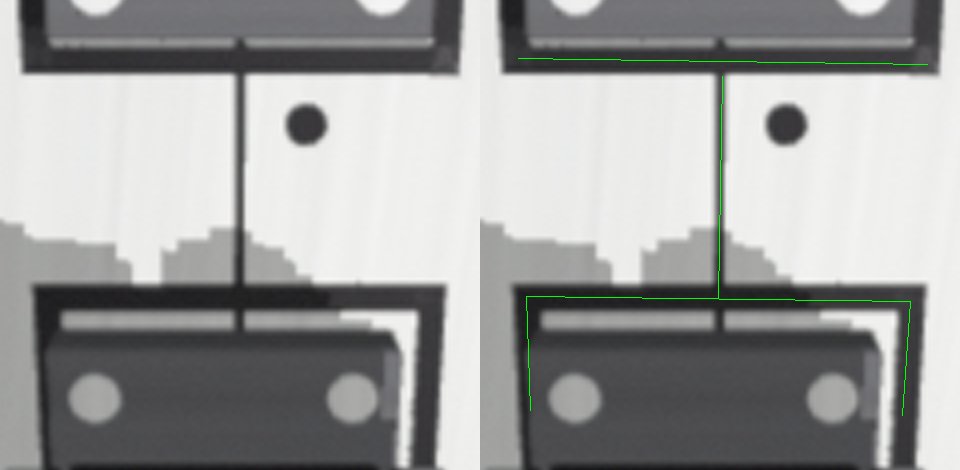

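```bash
python3 - <<'E'
s=open('h.py').read()
# option: fixed yaw
s=s.replace("slots,front=None):\n","slots,front=None,fy=None):\n").replace("        def sc(q):\n            W=(rot(q[2])@L.T).T+q[:2];uv","        def sc(q):\n            if fy is not None: q=[q[0],q[1],fy]\n            W=(rot(q[2])@L.T).T+q[:2];uv")
s=s.replace("xatol=1e-6,fatol=1e-5)).x\n    return q\n","xatol=1e-6,fatol=1e-5)).x\n    if fy is not None: q[2]=fy\n    return q\n")
s=s.replace("front=None):\n    p=bot","front=None,fy=None):\n    p=bot").replace("list(slots),front)","list(slots),front,fy)")
open('h.py','w').write(s)
E
python3 -m handwheel '[[0.04,0.045,0,0,0,0],[0.03,0.045,0,0,0,0],[0,0,0,0,0,0],[0,0,0,0,0,0]]'
python3 - <<'E'
from h import *
s=bot.observe(); print(s['position'],s['force'])
wcheck((),(200,185,310,225),-90,front=-.09,fy=1.665)
p=wcheck((),(200,185,310,225),-90,front=-.09)
r=cv2.resize(p['pixels'],None,fx=4,fy=4,interpolation=cv2.INTER_CUBIC)
cv2.imwrite('pics/w9c.png',r[450:920,800:1280])
E
```

```text
clock: 20.08
position: [0.5858, -0.0513, 0.0191]
tool_rot: [-3.14, 0.0, 1.665]
force: [-6.4, -2.0, 10.7]
grip_width: 0.0437
[ 0.58577049 -0.05125783  0.01913285] [-6.3844944  -1.96884978 10.72168073]
beam [0.5773 0.0356 1.665 ] screws [[-72.81, 18.35], [-72.77, -17.87]] [[223.0, 212.0], [288.0, 212.0]]
spacing 36.21 centre err mm [-0.79  0.22] yaw 0.07
fix: tool x 0.0315 y 0.0087 rz 0.0002
beam [0.5773 0.0356 1.6655] screws [[-72.81, 18.37], [-72.77, -17.85]] [[223.0, 212.0], [288.0, 212.0]]
spacing 36.22 centre err mm [-0.79  0.24] yaw 0.05
fix: tool x 0.0316 y 0.0096 rz 0.0001
```

View pics/w9c.png

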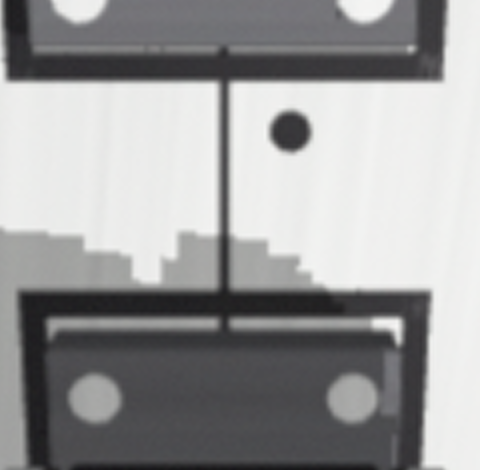

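Only 0.8 mm along the beam remains; I nudge it and check again.

```bash

python3 -m handwheel '[[0.04,0.008,0,0,0,0],[0,0,0,0,0,0],[0,0,0,0,0,0]]'
python3 - <<'E'
from h import *
s=bot.observe(); print(s['position'],s['force'])
p=wcheck((),(200,185,310,225),-90,front=-.09)
E
```

```text
clock: 20.55
position: [0.5863, -0.0503, 0.0191]
tool_rot: [-3.141, 0.001, 1.665]
force: [-3.4, -1.9, 6.2]
grip_width: 0.0436
[ 0.58628534 -0.05029834  0.01911448] [-3.35307643 -1.90951814  6.22356008]
beam [0.5768 0.0359 1.6658] screws [[-72.17, 17.26], [-72.16, -19.05]] [[223.0, 212.0], [288.0, 212.0]]
spacing 36.31 centre err mm [-0.16 -0.9 ] yaw 0.02
fix: tool x 0.0066 y -0.036 rz 0.0001
```

```bash

python3 -m handwheel '[[0,-0.025,0,0,0,0],[0,0,0,0,0,0],[0,0,0,0,0,0]]'
python3 - <<'E'
from h import *
s=bot.observe(); print(s['position'],s['force'])
p=wcheck((),(200,185,310,225),-90,front=-.09)
r=cv2.resize(p['pixels'],None,fx=4,fy=4,interpolation=cv2.INTER_CUBIC)
cv2.imwrite('pics/w10c.png',r[450:920,800:1280])
E
```

```text
clock: 20.98
position: [0.586, -0.0497, 0.0191]
tool_rot: [3.141, 0.0, 1.666]
force: [1.1, -2.2, 4.2]
grip_width: 0.0438
[ 0.58596445 -0.04970199  0.0190856 ] [ 1.11998126 -2.21999486  4.23513768]
beam [0.5772 0.0354 1.6646] screws [[-71.12, 17.75], [-71.08, -18.46]] [[223.0, 212.0], [288.0, 212.0]]
spacing 36.21 centre err mm [ 0.9  -0.38] yaw 0.07
fix: tool x -0.036 y -0.0151 rz 0.0002
```

View pics/w10c.png

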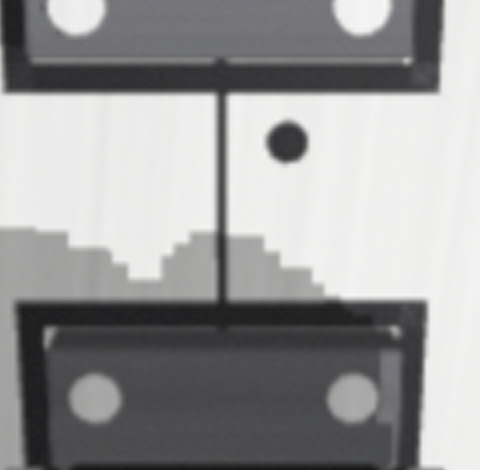

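```bash

python3 -m handwheel '[[-0.045,0,0,0,0,0],[0,0,0,0,0,0],[0,0,0,0,0,0]]'
python3 - <<'E'
from h import *
s=bot.observe(); print(s['position'],s['force'])
p=wcheck((),(200,185,310,225),-90,front=-.09)
E
```

```text
clock: 21.4
position: [0.5859, -0.0498, 0.0191]
tool_rot: [3.141, -0.001, 1.666]
force: [-1.0, 1.7, 5.3]
grip_width: 0.0436
[ 0.58593439 -0.04981946  0.01913336] [-0.99641349  1.73192586  5.30679996]
beam [0.577  0.0358 1.666 ] screws [[-71.56, 17.79], [-71.56, -18.47]] [[223.0, 212.0], [288.0, 212.0]]
spacing 36.25 centre err mm [ 0.44 -0.34] yaw 0.01
fix: tool x -0.0176 y -0.0137 rz 0.0
```

```bash

python3 -m handwheel '[[-0.02,0,0,0,0,0],[0,0,0,0,0,0],[0,0,0,0,0,0]]'
python3 - <<'E'
from h import *
s=bot.observe(); print(s['position'],s['force'])
p=wcheck((),(200,185,310,225),-90,front=-.09)
E
python3 -m handwheel '[[0,0,0,0,0,0],[0,0,0,0,0,0],[0,0,-0.4,0,0,0],[0,0,-0.9,0,0,0],[0,0,-1,0,0,0],[0,0,-1,0,0,0],[0,0,-1,0,0,0],[0,0,-1,0,0,0]]' -1
python3 plan.py .40 .3 .25 95.5
```

```text
clock: 21.82
position: [0.5859, -0.05, 0.0191]
tool_rot: [-3.142, -0.001, 1.667]
force: [0.0, 4.6, 6.4]
grip_width: 0.0434
[ 0.58593044 -0.04998453  0.01911517] [0.04668343 4.62422887 6.41292124]
beam [0.577  0.0356 1.6661] screws [[-61.45, -23.93], [-71.56, 17.77], [-71.56, -18.46]] [[298.0, 195.0], [223.0, 212.0], [288.0, 212.0]]
clock: 22.88
position: [0.5857, -0.0512, 0.1531]
tool_rot: [3.141, 0.0, 1.665]
force: [-0.8, 0.5, 0.1]
grip_width: 0.0855
t 22.88 P [ 0.5857 -0.0512  0.1531] yaw 95.42 rp [179.98   0.  ] w 0.0855 F [-0.8  0.5  0.1]
shift now axes [14.689 -6.068 -3.88 ] | turn [ 0.      0.     -0.0002] | shift axes after turn [14.697 -6.049 -3.878]
```

Move the arm back out of view, then measure all three from the top.

```bash

python3 -m handwheel '[[0.9,-0.35,-0.4,0,0,0],[0.9,-0.35,-0.4,0,0,0],[0.9,-0.35,-0.4,0,0,0],[0.9,-0.35,-0.4,0,0,0],[0.9,-0.35,-0.4,0,0,0],[0.9,-0.35,-0.4,0,0,0],[0.9,-0.35,-0.4,0,0,0],[0.9,-0.35,-0.4,0,0,0]]' >/dev/null
python3 -m handwheel '[[0.9,-0.35,0,0,0,0],[0.9,-0.35,0,0,0,0],[0.9,-0.35,0,0,0,0],[0.9,-0.35,0,0,0,0],[0.9,-0.35,0,0,0,0],[0.9,-0.35,0,0,0,0],[0.9,-0.35,0,0,0,0],[0,0,0,0,0,0]]'
cat > chk.py <<'E'
from h import *
import sys
p=bot.grab_frame('top')
b,s=beamfit(p,[.57884,.03645,1.66626]); print('beam',b,s)
b=np.array([.57884,.03645,1.66626])
g=cv2.cvtColor(p['pixels'],cv2.COLOR_BGR2GRAY)
for off in(-90,0,90):
    c=rot(b[2])@[off/1e3,0]+b[:2]; uv=proj(p,[*c,.01]).astype(int)
    o=[tobeam(b,[*q[2][:2],0])[:2]-[off,0] for q in screws(p,int(sys.argv[2]),(uv[0]-24,uv[1]-24,uv[0]+24,uv[1]+24),rng=(40,60))]
    print(off,[q.round(1).tolist() for q in o])
im=cv2.resize(p['pixels'],None,fx=4,fy=4,interpolation=cv2.INTER_CUBIC);cv2.imwrite('pics/'+sys.argv[1],im[640:1100,570:1330])
E
python3 chk.py t5.png 105
```

```text
clock: 24.88
position: [0.4224, 0.2737, 0.232]
tool_rot: [3.142, -0.001, 1.668]
force: [-0.8, -1.2, 0.5]
grip_width: 0.0854
beam [0.57881759 0.03617805 1.66655674] -43.34082
-90 [[-17.6, -18.4], [18.4, -18.4], [-17.6, 17.6]]
0 [[-17.8, -17.9], [18.2, -17.8], [-18.0, 18.2], [20.7, 18.1]]
90 [[-17.2, -18.2], [-17.2, 17.7]]
```

View pics/t5.png

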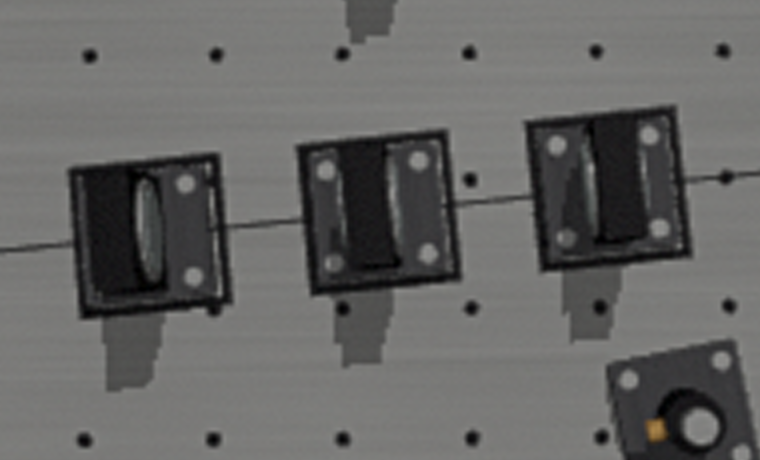

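```bash
python3 - <<'E'
from h import *
p=bot.grab_frame('scene');cv2.imwrite('pics/s5.png',cv2.resize(p['pixels'][120:310,80:420],None,fx=2,fy=2))
E
```

```text
(no output)
```

View pics/s5.png

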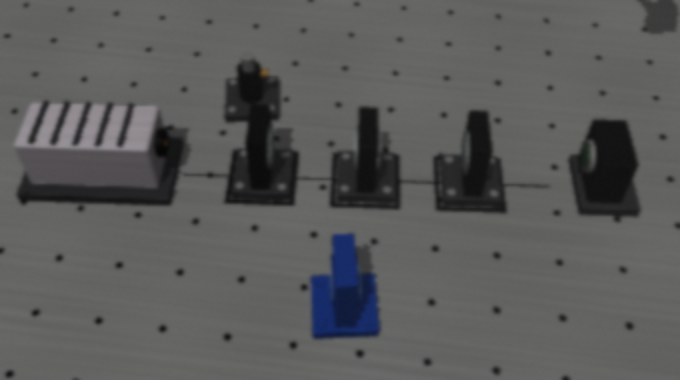

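The scene picture shows three upright mounts in a row between the laser and the detector, with the post and the blue look-alike untouched and the arm clear.

```bash
python3 -c "
from workcell import bot
print(bot.job_done(), bot.observe()['clock'])"
```

```text
the job is handed in; nothing more can be done
the job is handed in; nothing more can be done
```

The three lens mounts now stand upright in the three squares, in a straight row between the laser and the detector. I gripped each across its 44 mm width and slid it in along the table. The job was handed in at about 25 s on the robot's clock, with the gripper open and the arm clear.

| Square | Last top-view error, along / across the beam |
|---|---|
| -90 mm | +0.4 / -0.4 mm |
| 0 mm | +0.2 / +0.15 mm |
| +90 mm | +0.8 / -0.25 mm |

- **Squareness:** each mount is turned no more than about 0.3° from its square.
- **Missed foot screws:** the top view found only three foot screws on the -90 mount and two on the +90 mount. One of four on the middle mount looked like a false detection, so I left it out.
- **Disagreement between cameras:** before I let go, the wrist camera put the +90 mount 0.3 mm off along the beam, where the top camera later gave 0.8 mm.
- **Discarded measurement:** one wrist-camera fit of the -90 square read about 0.8° askew. It was visibly wrong against the painted line, so I did not use it.
- **Last nudge:** a final small push of the -90 mount left it where it was, about 0.4 mm off.

The post and the blue look-alike were not touched.

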